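# Set the X-ray viewer upright and hold it

## Task

The X-ray viewer on the training bench has tipped forward on its hinge, with its kickstand still folded up beside the panel. Flip the kickstand back and down, over centre, until it has snapped fully down; then raise the panel by the steel rail along its top until it stands upright, and hold it there by that rail so it cannot tip over again. Finish while still holding it steadily upright for a colleague to screw fast, and do not shove the other things on the bench about.

Things in the scene. Friction and masses are not known exactly. Their poses are not given: they have to be found in the camera images.
- foot: grey foot plate of the viewer, screwed to the bench, 150 x 230 x 12 mm (x, y, z), with two ears up to 44 mm high at its +-y ends; origin at the centre of its underside, on the bench. Its x axis is level and points to the viewer's back (away from the robot when the yaw is 0), y along the hinge, z up
- hinge (a point): middle of the panel's hinge axis, 30 mm above the bench, over the foot's origin; the axis runs along the foot's y
- panel (a joint): tipping of the panel about the hinge, rad: 0 = upright, positive = top tipped to the foot's -x side (the front), negative = tipped back; stops at -0.25 and 0.6. It starts lying at the front stop. The hinge is almost free and the panel front-heavy: let go upright, it falls forward
- rail: round steel rail over the panel's top, 14 mm in diameter, 130 mm long, parallel to the hinge, 200 mm from it straight up the panel; origin at its middle, y along it. It turns freely about its own axis, carried by two flat posts (14 x 8 mm, up to 207 mm from the hinge) at its ends, 50 mm from the panel's top edge
- leg (a joint): kickstand angle against the panel, rad: 0 = folded, pointing up past the panel's top at its +y side; it swings to the back (foot's +x) and down to 2.5 = fully down (stop). An over-centre spring drives it to 0 when below about 1.25, to 2.5 when above; 1 to 1.5 N at the end bar moves it, which does not lift the tipped panel
- leg_pivot (a point): the kickstand's pivot axis (parallel to the hinge, 100 mm from it up the panel), at the y of the middle of the end bar, 141.5 mm to +y of the panel's middle
- leg_bar (a point): middle of the kickstand's round grey end bar: 12 mm in diameter, 50 mm long, parallel to the hinge, 135 mm from the pivot axis; it sticks out 47 mm from the flat aluminium leg (14 x 6 mm) to the foot's +y side, away from the panel. At the start it is the highest part of the viewer, about 225 mm above the bench
- red_box: open red plastic box, 100 x 140 x 45 mm, origin under its centre; a bystander
- jar: white closed jar, 52 mm in diameter, 60 mm high, origin under its centre, standing behind the viewer; a bystander
- cast: plaster dental cast, 55 x 70 x 32 mm, origin under its centre; a bystander
- panel_mid (a point): middle of the white panel, 85 mm from the hinge; z points up the panel, y along the hinge. The panel is 200 mm wide along y, 24 mm thick, from 20 to 150 mm from the hinge; 0.8 to 1.2 kg with rail and kickstand. A grey hood along its top front reaches 47 mm forward of the hinge plane

How it is judged:
On the way, in this order (a step that is already met when the one before it is completed fails the run):
1. the kickstand has gone over centre and is fully down while the panel still leans forward (value of joint leg above 2.3 rad and value of joint panel above 0.2 rad), for 0.2 s.
2. the panel is upright, held by the rail (value of joint panel between -0.09 and 0.09 rad and contact force between the fingers and rail above 0.3 N), for 0.2 s.
At the end, for the whole second after the job is handed in: the kickstand is fully down (within 0.2 rad of its stop), the panel is upright within 0.09 rad (5 degrees) and still, the fingers hold it by the rail (contact force over 0.3 N), and the box, jar and cast are within 30 mm of where they stood (all of step 2 and value of joint leg above 2.3 rad and velocity of joint panel between -0.1 and 0.1 rad/s and distance of each of red_box, jar, cast from where it was at the start of the episode below 0.03 m); the arm keeps its last pose, push and grip.
It fails at once if a bystander (box, jar or cast) was shoved more than 30 mm or toppled (distance of any of red_box, jar, cast from where it was at the start of the episode above 0.03 m or angle between any of red_box, jar, cast's own z axis and vertical above 0.5 rad).
It also fails if it takes over 51 s, if anything falls off the work surface, if the arm or the gripper's body presses on something with over 40 N, if the wrist force passes 120 N, or if a joint passes its speed limit or range.

## Robot

A 7-joint arm with a two-finger parallel gripper is mounted at the origin on the work surface. World frame = base frame: x ahead of the robot, y to its left, z up, the work surface at z = 0. Lengths are in m, angles in rad, forces in N, time in s.
With the tool pointing down it reaches from about 0.425 to 0.875 m from the base axis. Payload 9.9 kg.
Tool frame: the origin (TCP) lies at the very end of the fingers, on their centre line; the grasp point (between the pads) lies 19 mm behind it; x points along the fingers, z is the direction in which the jaws open and shut, and the axes are right-handed (so a half turn about x gives the same grasp; the last joint's range is limited). The gripper opens to 85 mm and grips with 20 to 120 N. Pads are 22 mm wide; open, the fingers measure 114 mm over their backs; the gripper's body (76 mm by 85 mm) begins 54 mm behind the grasp point. The pads swing forward as they close: fully open they stand 13 mm farther back than shut.
Start: joints at [-1.4, 0.576, 0.025, 1.437, -0.015, 1.129, -0.057], TCP at [0.17, 0.653, 0.231] pointing down, gripper open.
Joint ranges: [-2.76, 2.76], [-0.34, 2.15], [-1.52, 1.57], [0.19, 2.46], [-1.09, 4.23], [0.17, 1.99], [-2.82, 2.82]. Speed limits (rad/s): [2.22, 2.22, 3.01, 3.01, 3.14, 3.14, 3.14].

## Interface

Orientations are given as a rotation vector (axis times angle).
In Python, from workcell import ctrl, get_image, camera_model gives the robot as it stands.
- The arm moves only by the shell command python3 -m crank 'ROWS'. ROWS is JSON, one flat list of numbers, 7 for each row, row after row: the shift along the world's x, y, z in mm, then the turn, a rotation vector about the world's x, y, z in rad, then the opening, from 0 (shut) to 1 (fully open). A call has 1 to 10 rows; each row shifts and turns the commanded pose from where the row before left it; what a row does not reach is not made up. A row lasts 1/8 s, in which the tool goes at most 62.5 mm and 10.7 degrees, less where a joint would pass 70% of its speed; a pose out of reach is approached as far as the arm can. A call is refused whole if a number of a shift passes 62.5 or a number of a turn 0.188, either way. A call with a gripper value outside its range is refused whole. The fingers move at their own pace and stop on an object; the grip force is fixed at half the most. Time passes only in rows, so rows that do not move let the fingers close. It gives the time, the measured TCP pose, the force and the opening at its end, in the units of the state.
- ctrl.get_obs(): the state, without advancing time (a new reading comes with each control period).
- get_image(name): name is "side" or "top"; returns the picture (384x512x3 uint8, red, green, blue); there is no depth.
- camera_model(name): a dict with "K" (3x3 intrinsics, pixels), "dist" ([k1, k2, p1, p2, k3] as OpenCV has them; the pictures are not rectified), "rvec" (rotation vector, rad) and "tvec" (3), from world to camera coordinates, as OpenCV has them. Camera axes: x right, y down, z forward; pixel columns grow to the right and rows downward; lengths in m; the calibration is good to about 2 mm. A picture is of the moment at which its call begins. camera_model takes no time and is no camera call.
- ctrl.finish_job(): hands the job in, once; it reports no verdict.
The state is a dict: "time": time; "joint_pos": joint angles; "qd": joint speeds; "effort": joint torques, N m; "eef_pos": TCP position; "tcp_rot": TCP orientation; "ft_force": force on the tool from outside, world axes, zero at the start; "ft_torque": the same for the moment, N m; "opening": opening from 0.0 (shut) to 1.0 (fully open).
Only numpy, scipy, OpenCV 4.12 (cv2) and the standard library are available. Lean on these libraries where they do the work, as an engineer would, in place of code of your own. Each camera call takes 0.05 s, during which the arm holds its last target.

## Working session

There is one attempt and no reset: what is moved stays moved. The work goes in short steps, Python scripts to look and compute and a shell command to move; the robot and the scene stay as the last step left them, time stands still between calls to the robot, and variables do not carry over. Pictures are saved under pics/ and viewed, and the job is handed in when it is done.

```bash
ls; mkdir -p pics; python3 - <<'E'
from workcell import ctrl,get_image,camera_model
import cv2
for n in("side","top"):
    cv2.imwrite(f"pics/{n}0.png",get_image(n)[:,:,::-1]); m=camera_model(n); print(n,m)
print(ctrl.get_obs())
E
```

```text
pics
side {'K': array([[395.84261671,   0.        , 257.84293403],
       [  0.        , 395.84261671, 195.68241057],
       [  0.        ,   0.        ,   1.        ]]), 'dist': array([-0.03409051,  0.        ,  0.        ,  0.        ,  0.        ]), 'rvec': array([ 0.69717712,  2.72815252, -0.95535994]), 'tvec': array([ 0.5760527 , -0.12979704,  1.44972926])}
top {'K': array([[427.67935784,   0.        , 251.8995867 ],
       [  0.        , 427.67935784, 189.36084945],
       [  0.        ,   0.        ,   1.        ]]), 'dist': array([-0.04677409,  0.        ,  0.        ,  0.        ,  0.        ]), 'rvec': array([ 2.16053793, -2.20641745,  0.13194271]), 'tvec': array([5.13535672e-04, 6.48508295e-01, 1.08781550e+00])}
{'time': 0.1, 'joint_pos': array([-1.39981153,  0.57647088,  0.02485658,  1.43782815, -0.01499194,
        1.12898285, -0.05652307]), 'qd': array([-2.15827909e-03, -1.42911406e-03, -8.98506482e-04, -1.54435919e-03,
       -5.18946598e-05,  8.00999907e-04,  2.78949049e-04]), 'effort': array([ 7.55510700e-03, -7.67306828e+01,  2.25805633e+00, -2.86606729e+01,
        1.57803349e-02,  8.57271807e-03, -4.06928916e-05]), 'eef_pos': array([0.17002426, 0.65281934, 0.23051227]), 'tcp_rot': array([-1.02048377,  1.32017678,  1.01883383]), 'ft_force': array([-0.42359747,  0.44243202, -0.32679816]), 'ft_torque': array([0.03817824, 0.03707167, 0.05857047]), 'opening': 0.9963449767849809}
```

View pics/side0.png

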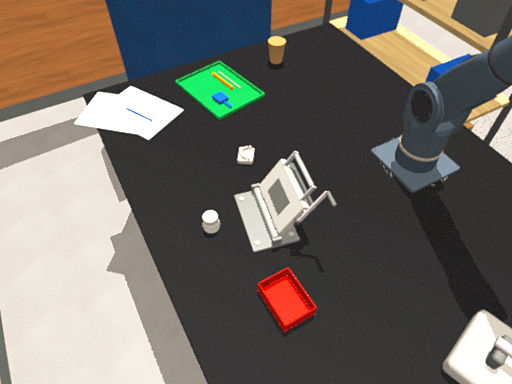

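View pics/top0.png

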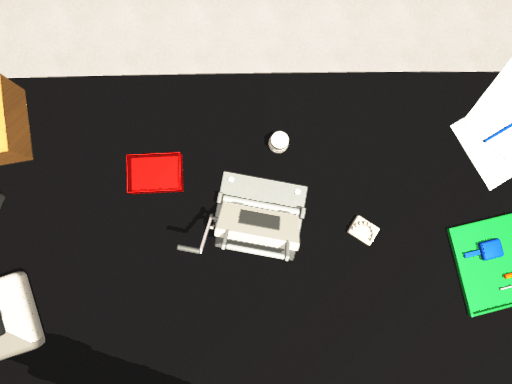

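```bash
python3 - <<'E'
import cv2
for n in("side","top"):
    i=cv2.imread(f"pics/{n}0.png"); 
    c=i[130:330,150:350] if n=="side" else i[130:290,180:380]
    cv2.imwrite(f"pics/{n}0z.png",cv2.resize(c,None,fx=3 if n=="side" else 3.7,fy=3 if n=="side" else 3.7,interpolation=cv2.INTER_CUBIC))
E
```

```text
(no output)
```

View pics/side0z.png

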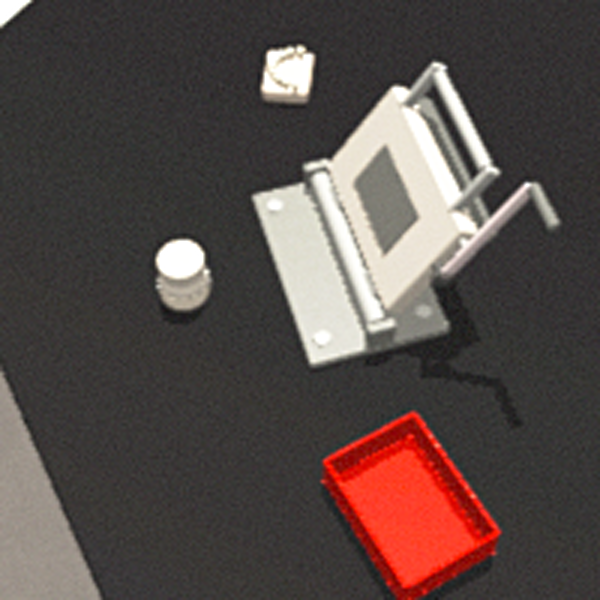

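View pics/top0z.png

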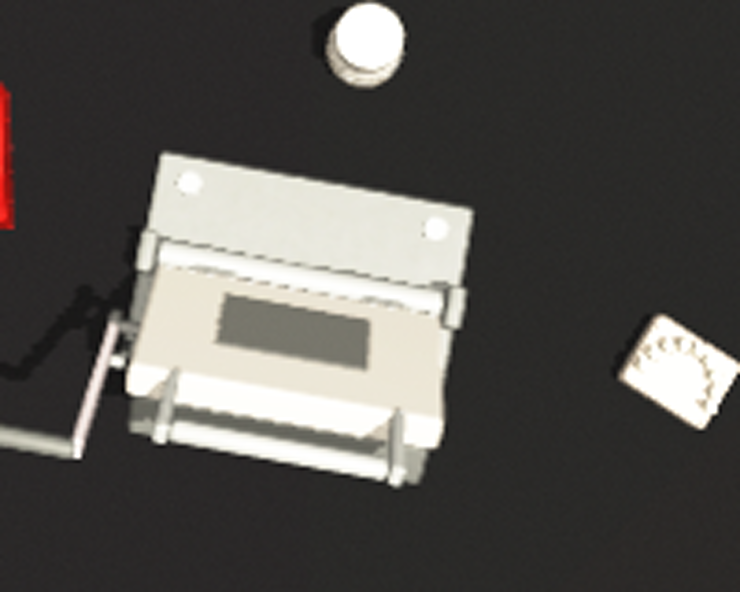

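```bash
cat >h.py <<'E'
import numpy as np,cv2
from workcell import ctrl,get_image,camera_model
def proj(n,P):
    m=camera_model(n); return cv2.projectPoints(np.asarray(P,float).reshape(-1,3),m['rvec'],m['tvec'],m['K'],m['dist'])[0][:,0]
def onplane(n,uv,z):
    m=camera_model(n);R=cv2.Rodrigues(m['rvec'])[0]
    d=cv2.undistortPoints(np.array([[uv]],float),m['K'],m['dist'])[0,0]
    d=R.T@np.r_[d,1];c=-R.T@m['tvec'];return c+d*(z-c[2])/d[2]
def world(p,P):
    x,y,a=p;P=np.asarray(P,float);c,s=np.cos(a),np.sin(a)
    return np.c_[x+c*P[:,0]-s*P[:,1],y+s*P[:,0]+c*P[:,1],P[:,2]]
def pan(t,r,y=0,f=0): # r up the panel; f toward back
    return [-np.sin(t)*r+np.cos(t)*f,y,.03+np.cos(t)*r+np.sin(t)*f]
def bar(t,l,y):
    # leg angle l from up-panel swinging to back
    d=.135;return [-np.sin(t)*.1+np.sin(l-t)*d,y,.03+np.cos(t)*.1+np.cos(l-t)*d]
E
python3 - <<'E'
from h import *
from scipy.optimize import least_squares
def pts(t): return np.array([[.075,.115,.012],[.075,-.115,.012],[.075,.115,.012],[.075,-.115,.012],[-.075,.115,.012],
 bar(t,0,.1165),bar(t,0,.1665),bar(t,0,.1665)])
t0=lambda u,v:(180+u/3.7,130+v/3.7); s0=lambda u,v:(150+u/3,130+v/3)
uv=[t0(162,153),t0(472,209),s0(312,363),s0(253,193),s0(450,328),s0(530,185),s0(556,225),(178.5,248.5)]
cam="ttsssss"+"t"
def res(p):
    P=world(p[:3],pts(.6));a=proj("top",P);b=proj("side",P)
    return (np.array([a[i] if c=="t" else b[i] for i,c in enumerate(cam)])-uv)
r=least_squares(lambda p:res(p).ravel(),[.6,0,-.1]);p=r.x;print(p,res(p).round(1))
L=world(p,[pan(.6,.2),pan(.6,.1,.1415),bar(.6,0,.1415),[0,0,.03]]);print(L.round(4))
for n in("top","side"):
    i=cv2.imread(f"pics/{n}0.png")
    i=cv2.resize(i,None,fx=1,fy=1)
    Q=world(p,[pan(.6,.2,-.065),pan(.6,.2,.065),bar(.6,0,.1165),bar(.6,0,.1665),pan(.6,.15,.1,.012),pan(.6,.15,-.1,.012)])
    print(n,proj(n,Q).round(1).tolist())
print("jar",onplane("top",(279,138),.06),"jar base side",onplane("side",(211,229),0))
for u in [(126,154),(181,153),(183,191),(129,193)]: print("box",onplane("top",u,.045).round(3))
print("cast",onplane("top",(364,230),.032))
print(ctrl.get_obs()['tcp_rot'],cv2.Rodrigues(ctrl.get_obs()['tcp_rot'])[0].round(3))
E
```

```text
[ 0.60596581 -0.03731427 -0.19829426] [[-0.1 -0.8]
 [ 0.8 -0.7]
 [ 0.4 -0.2]
 [ 0.  -0.2]
 [ 0.8 -1. ]
 [ 1.3 -0.7]
 [ 0.3  0. ]
 [-0.5 -1.1]]
[[ 0.4953 -0.0151  0.1951]
 [ 0.5785  0.1125  0.1125]
 [ 0.5038  0.1276  0.224 ]
 [ 0.606  -0.0373  0.03  ]]
top [[285.1, 256.5], [227.0, 246.1], [201.1, 251.6], [178.0, 247.4], [215.5, 226.4], [301.3, 241.7]]
side [[296.2, 154.1], [312.7, 185.6], [327.9, 191.0], [335.6, 205.0], [303.5, 205.6], [279.9, 156.8]]
jar [ 0.77759994 -0.08540373  0.06      ] jar base side [ 0.78189083 -0.08205774  0.        ]
box [0.746 0.312 0.045]
box [0.746 0.169 0.045]
box [0.646 0.165 0.045]
box [0.644 0.304 0.045]
cast [ 0.5356633  -0.30409464  0.032     ]
[-1.02048377  1.32017678  1.01883383] [[-0.    -0.968  0.252]
 [-0.001  0.252  0.968]
 [-1.    -0.    -0.002]]
```

```bash
python3 -m crank '[26,-46,5,0,0,-0.15,0, 26,-46,5,0,0,-0.15,0, 26,-46,5,0,0,-0.15,0, 26,-46,5,0,0,-0.15,0, 26,-46,5,0,0,-0.15,0, 26,-46,5,0,0,-0.15,0, 26,-46,5,0,0,-0.15,0, 26,-46,0,0,0,-0.15,0, 26,-46,0,0,0,-0.15,0, 26,-46,0,0,0,-0.165,0]'
python3 - <<'E'
from h import *
print(cv2.Rodrigues(ctrl.get_obs()['tcp_rot'])[0].round(3),ctrl.get_obs()['joint_pos'].round(2))
E
```

```text
time: 1.35
eef_pos: [0.4306, 0.1917, 0.2663]
tcp_rot: [0.16, 1.565, -0.16]
ft_force: [1.1, -0.2, 0.9]
opening: -0.0
[[-0.     0.203  0.979]
 [ 0.     0.979 -0.203]
 [-1.     0.    -0.   ]] [-0.92  0.27  0.52  1.91 -0.16  1.   -0.53]
```

```bash
python3 -m crank '[15,-25,0,0,0,0,0, 14,-24,0,0,0,0,0, 0,0,-30,0,0,0,0, 0,0,-31,0,0,0,0, 0,0,0,0,0,0,0]'
python3 - <<'E'
from h import *
print(ctrl.get_obs()['eef_pos'])
for n in("side","top"):
    i=get_image(n)[:,:,::-1]
    c=i[110:310,200:400] if n=="side" else i[130:290,130:330]
    cv2.imwrite(f"pics/{n}1.png",cv2.resize(c,None,fx=2.5,fy=2.5,interpolation=cv2.INTER_CUBIC))
E
```

```text
time: 1.98
eef_pos: [0.4577, 0.1437, 0.2038]
tcp_rot: [0.155, 1.569, -0.158]
ft_force: [-0.4, 1.0, 0.9]
opening: 0.002
[0.45773149 0.14372143 0.20375666]
```

View pics/side1.png

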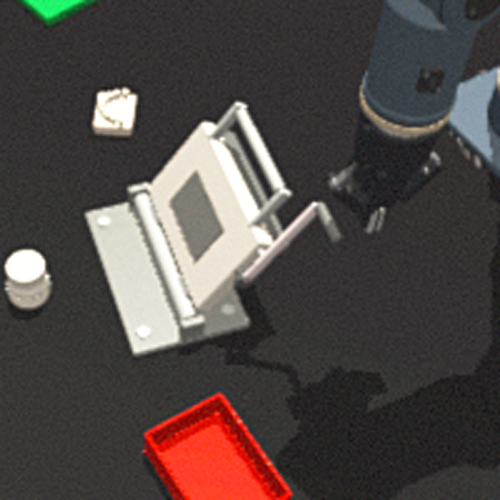

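View pics/top1.png

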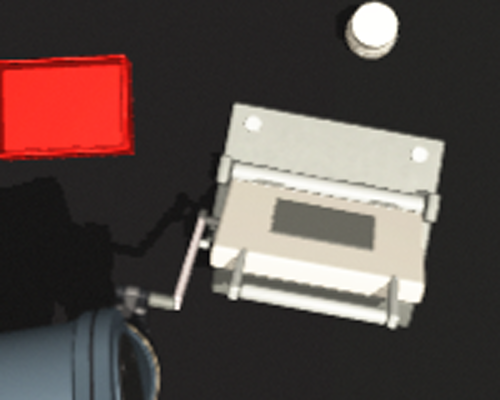

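```bash
python3 -m crank '[14,-7,0,0,0,0,0, 15,-3,0,0,0,0,0, 15,-3,0,0,0,0,0, 15,-3,0,0,0,0,0, 15,-3,0,0,0,0,0, 15,-3,0,0,0,0,0, 15,-3,0,0,0,0,0]'
python3 - <<'E'
from h import *
for n in("side",):
    i=get_image(n)[:,:,::-1]
    c=i[110:310,200:400] if n=="side" else i[130:290,130:330]
    cv2.imwrite(f"pics/{n}2.png",cv2.resize(c,None,fx=2.5,fy=2.5,interpolation=cv2.INTER_CUBIC))
E
```

```text
time: 2.95
eef_pos: [0.5707, 0.1183, 0.2121]
tcp_rot: [0.161, 1.549, -0.153]
ft_force: [0.8, -2.7, 37.0]
opening: -0.001
```

View pics/side2.png

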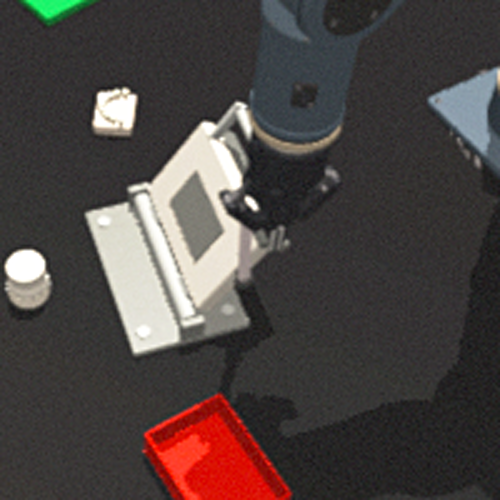

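```bash
python3 -m crank '[0,0,12,0,0,0,0, 0,0,12,0,0,0,0, 0,0,0,0,0,0,0]'
python3 - <<'E'
from h import *
o=ctrl.get_obs();print(o['eef_pos'])
for n in("side",):
    i=get_image(n)[:,:,::-1]
    c=i[160:280,240:360] 
    cv2.imwrite(f"pics/{n}3.png",cv2.resize(c,None,fx=5,fy=5,interpolation=cv2.INTER_CUBIC))
E
```

```text
time: 3.38
eef_pos: [0.5635, 0.1192, 0.2297]
tcp_rot: [0.156, 1.565, -0.156]
ft_force: [-0.8, 0.0, 0.5]
opening: -0.002
[0.56351079 0.11923789 0.229733  ]
```

View pics/side3.png

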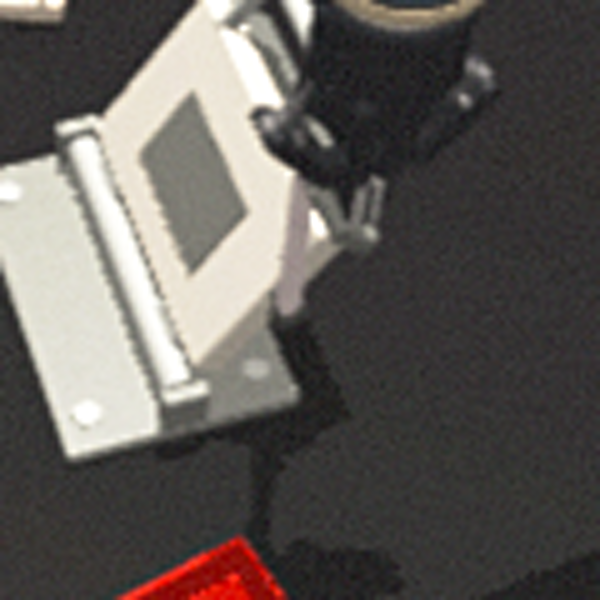

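```bash
python3 -m crank '[12,-2.4,-2,0,0,0,0, 12,-2.4,-2,0,0,0,0, 12,-2.4,-3,0,0,0,0, 12,-2.4,-4,0,0,0,0, 12,-2.4,-6,0,0,0,0, 12,-2.4,-7,0,0,0,0]'
python3 - <<'E'
from h import *
for n in("side",):
    i=get_image(n)[:,:,::-1]
    c=i[160:280,220:340] 
    cv2.imwrite(f"pics/{n}4.png",cv2.resize(c,None,fx=5,fy=5,interpolation=cv2.INTER_CUBIC))
E
```

```text
time: 4.18
eef_pos: [0.636, 0.1045, 0.2047]
tcp_rot: [0.156, 1.565, -0.156]
ft_force: [0.8, -0.0, -0.2]
opening: -0.002
```

View pics/side4.png

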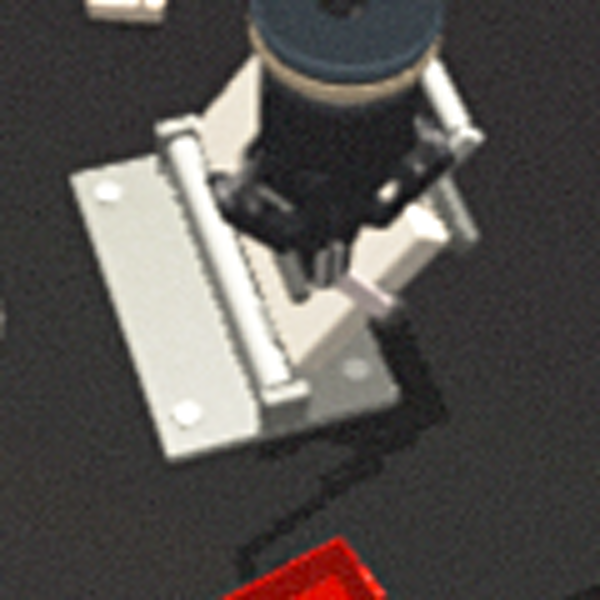

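Fingers at about zoom (320,265), the grey bar in front of them at (295,275); the leg leans back. I continue over centre.

```bash
python3 -m crank '[12,-2.4,-9,0,0,0,0, 12,-2.4,-12,0,0,0,0, 10,-2,-14,0,0,0,0, 0,0,0,0,0,0,0]'
python3 - <<'E'
from h import *
for n in("side","top"):
    i=get_image(n)[:,:,::-1]
    c=i[160:280,220:340] if n=="side" else i[130:290,130:330]
    cv2.imwrite(f"pics/{n}5.png",cv2.resize(c,None,fx=4,fy=4,interpolation=cv2.INTER_CUBIC))
E
```

```text
time: 4.72
eef_pos: [0.6689, 0.0977, 0.1683]
tcp_rot: [0.156, 1.568, -0.157]
ft_force: [-0.2, -0.8, -0.4]
opening: -0.002
```

View pics/side5.png

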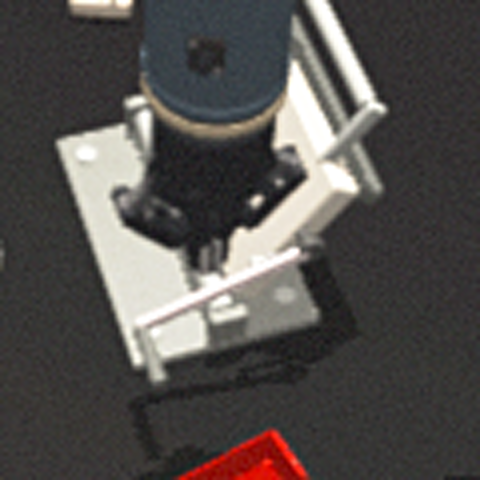

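View pics/top5.png

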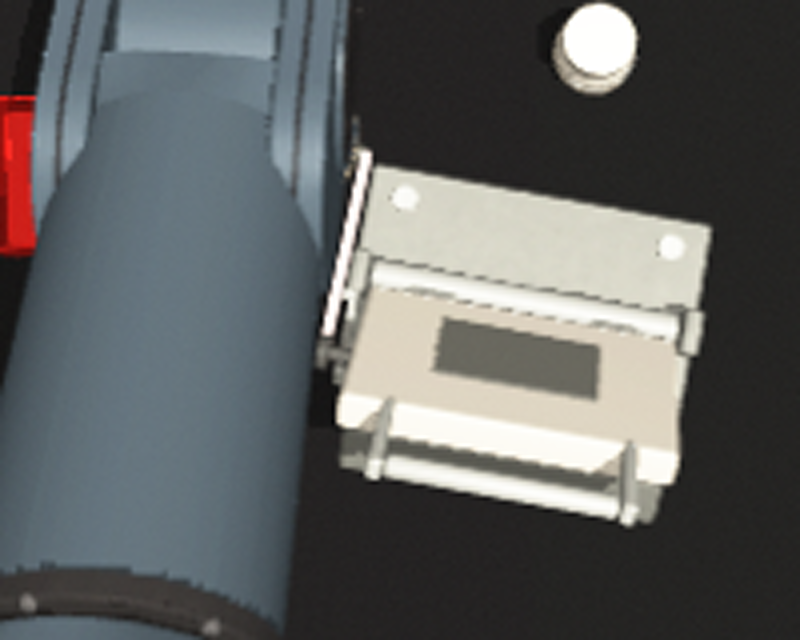

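```bash
python3 - <<'E'
from h import *
p=[.606,-.0373,-.1983]
for l in(2.2,2.3,2.4,2.5): print(l,((proj("side",world(p,[bar(.6,l,.1165),bar(.6,l,.1665)]))-[220,160])*4).round().tolist())
E
```

```text
2.2 [[133.0, 296.0], [154.0, 354.0]]
2.3 [[135.0, 306.0], [156.0, 364.0]]
2.4 [[138.0, 315.0], [159.0, 373.0]]
2.5 [[143.0, 323.0], [164.0, 381.0]]
```

```bash
python3 -m crank '[0,0,45,0,0,0,0.6, 0,0,45,0,0,0,0.6, 0,0,45,0,0,0,0.6, -43.4,-28.2,0,0,0,0,0.6, -43.4,-28.2,0,0,0,0,0.6, -43.4,-28.2,0,0,0,0,0.6, -43.4,-28.2,0,0,0,0,0.6, 0,0,-35,0,0,0,0.6, 0,0,-35,0,0,0,0.6, 0,0,0,0,0,0,0.6]'
python3 - <<'E'
from h import *
print(ctrl.get_obs()['eef_pos'])
for n in("side","top"):
    i=get_image(n)[:,:,::-1]
    c=i[110:260,230:380] if n=="side" else i[130:290,130:330]
    cv2.imwrite(f"pics/{n}6.png",cv2.resize(c,None,fx=4,fy=4,interpolation=cv2.INTER_CUBIC))
E
```

```text
time: 6.08
eef_pos: [0.494, -0.0146, 0.2344]
tcp_rot: [0.156, 1.568, -0.157]
ft_force: [-0.4, -0.2, 0.7]
opening: 0.599
[ 0.49404348 -0.01456745  0.23441444]
```

View pics/side6.png

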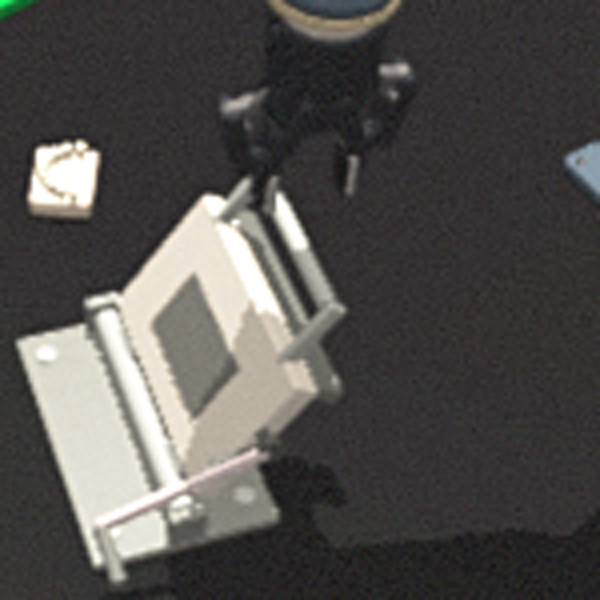

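View pics/top6.png

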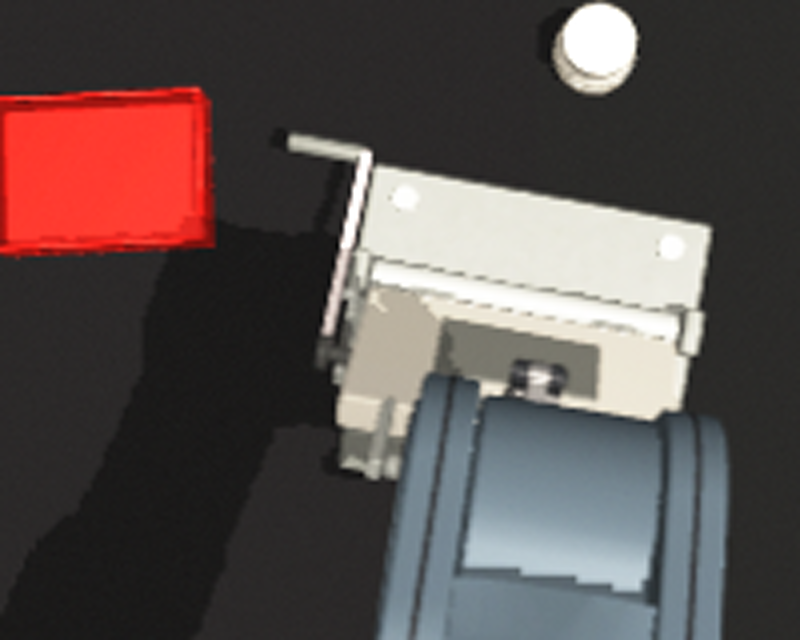

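```bash
python3 -m crank '[0,0,-30,0,0,0,0.6, 0,0,-20,0,0,0,0.6, 0,0,-8,0,0,0,0.6, 0,0,0,0,0,0,0.6, 0,0,0,0,0,0,0, 0,0,0,0,0,0,0, 0,0,0,0,0,0,0, 0,0,0,0,0,0,0]'
python3 - <<'E'
from h import *
print(ctrl.get_obs()['eef_pos'])
for n in("side",):
    i=get_image(n)[:,:,::-1]
    c=i[110:260,230:380]
    cv2.imwrite(f"pics/{n}7.png",cv2.resize(c,None,fx=4,fy=4,interpolation=cv2.INTER_CUBIC))
E
```

```text
time: 7.18
eef_pos: [0.4972, -0.015, 0.1782]
tcp_rot: [0.156, 1.562, -0.156]
ft_force: [4.9, -0.7, 6.3]
opening: 0.138
[ 0.49715975 -0.01501408  0.17821107]
```

View pics/side7.png

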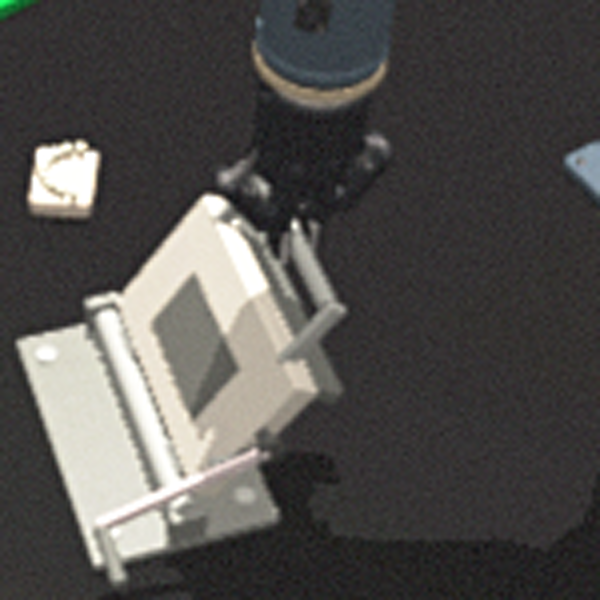

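```bash
python3 -m crank '[9.9,-2,6.5,0,0,0,0, 10.3,-2.1,5.9,0,0,0,0, 10.6,-2.1,5.2,0,0,0,0, 10.9,-2.2,4.6,0,0,0,0, 11.2,-2.2,3.9,0,0,0,0, 0,0,0,0,0,0,0]'
```

```text
time: 7.98
eef_pos: [0.55, -0.0259, 0.2043]
tcp_rot: [0.156, 1.563, -0.156]
ft_force: [-4.4, 1.3, 6.9]
opening: 0.135
```

```bash
python3 -m crank '[11.4,-2.3,3.2,0,0,0,0, 11.5,-2.3,2.5,0,0,0,0, 11.7,-2.3,1.8,0,0,0,0, 11.7,-2.4,1.1,0,0,0,0, 11.8,-2.4,0.4,0,0,0,0, 0,0,0,0,0,0,0, 0,0,0,0,0,0,0]'
python3 - <<'E'
from h import *
print(ctrl.get_obs()['eef_pos'])
for n in("side","top"):
    i=get_image(n)[:,:,::-1]
    c=i[110:260,200:350] if n=="side" else i[130:290,130:330]
    cv2.imwrite(f"pics/{n}8.png",cv2.resize(c,None,fx=4,fy=4,interpolation=cv2.INTER_CUBIC))
p=[.606,-.0373,-.1983]
for t in(-.1,0,.1):
  print(t,((proj("side",world(p,[pan(t,.207,.065),pan(t,.15,.1,.012),pan(t,.15,.1,-.012),bar(t,2.5,.1165),bar(t,2.5,.1665),pan(t,.02,.1,.012)]))-[200,110])*4).round().tolist())
E
```

```text
time: 8.85
eef_pos: [0.608, -0.0378, 0.2132]
tcp_rot: [0.156, 1.562, -0.157]
ft_force: [0.0, -2.0, 6.0]
opening: 0.14
[ 0.60802721 -0.03777824  0.21322662]
-0.1 [[272.0, 308.0], [278.0, 402.0], [311.0, 392.0], [212.0, 565.0], [232.0, 622.0], [290.0, 501.0]]
0 [[302.0, 300.0], [298.0, 395.0], [332.0, 387.0], [211.0, 560.0], [231.0, 617.0], [292.0, 499.0]]
0.1 [[331.0, 294.0], [319.0, 390.0], [352.0, 383.0], [210.0, 555.0], [230.0, 612.0], [295.0, 498.0]]
```

View pics/side8.png

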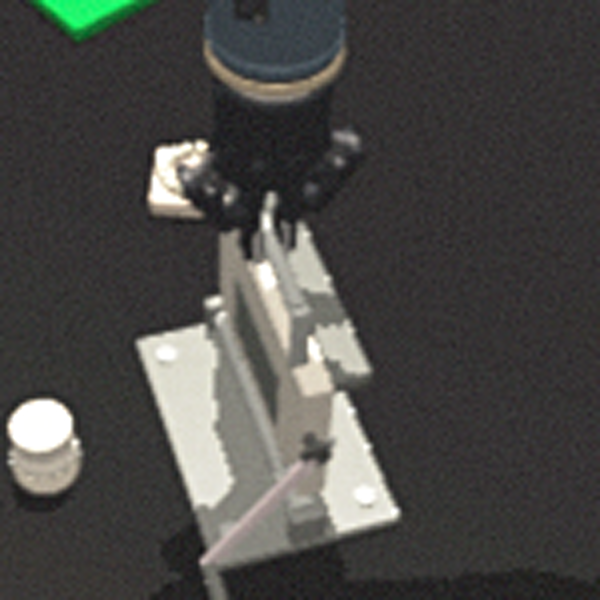

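View pics/top8.png

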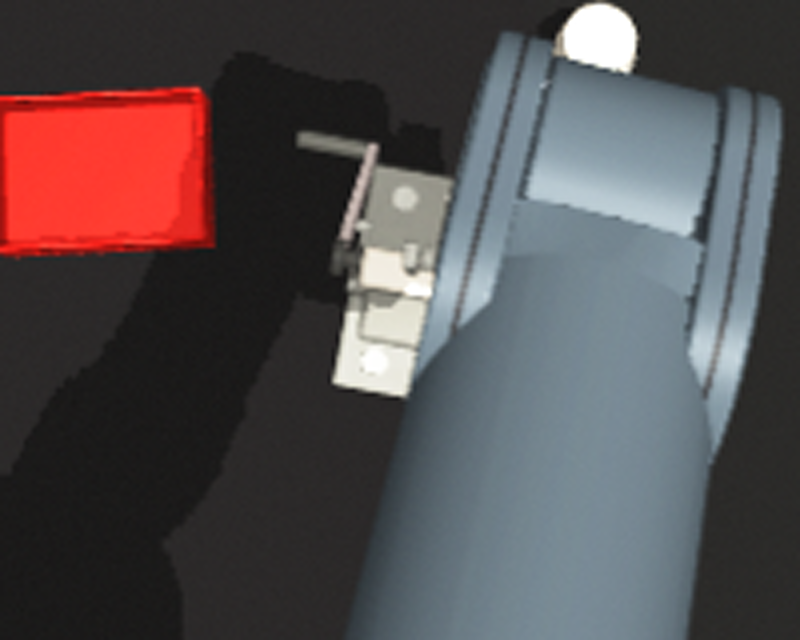

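The side picture puts the panel's top corners at zoom (296,393) and (330,388), against (298,395) and (332,387) predicted for 0 rad. The bar's inner end is at about (205,563), which fits fully down. I let it settle, then hand in.

```bash
python3 -m crank '[0,0,0,0,0,0,0, 0,0,0,0,0,0,0, 0,0,0,0,0,0,0, 0,0,0,0,0,0,0]'
python3 - <<'E'
from h import *
o=ctrl.get_obs();print(o['eef_pos'],abs(o['qd']).max(),o['opening'],o['ft_force'])
print(ctrl.finish_job())
E
```

```text
time: 9.45
eef_pos: [0.6078, -0.0377, 0.2132]
tcp_rot: [0.156, 1.563, -0.157]
ft_force: [-1.2, -0.6, 5.7]
opening: 0.143
[ 0.60776845 -0.03774953  0.21323162] 0.0014961008168663656 0.14326386875989391 [-1.22077198 -0.62129563  5.72629383]
the job is handed in; nothing more can be done
None
```

I flipped the kickstand over centre with the closed fingers and it snapped fully down. I then gripped the rail, raised the panel to upright, and handed the job in while still holding it, at about 9.5 s of the 51 s.

**Last checks:**
- **Panel:** the side picture matched about 0 rad, to within roughly 0.02 rad.
- **Kickstand:** the bar's position matched about 2.5 rad, its stop.
- **Grip:** the fingers are stopped on the rail at an opening of 0.14, and the arm is still. Total wrist force is about 6 N.
- **Bystanders:** I saw no movement of the box, jar or cast. The jar and cast were partly hidden behind the arm in the final pictures, and I judged all three by eye only.

**One hitch:** midway through the first push, the wrist sensor read 37 N upward. The bar had probably come up under the gripper's knuckles. I backed off upward at once and the reading dropped to near zero. That reading was close to the 40 N limit on body contact, and I could not see the force between readings.

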